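# Stir the olives, then hold the paddle over the drip tray

### The job

Draw the upright paddle out of its stand and stir the olives in the bowl with it in at least three wide circles, its blade down among the olives, spilling none. Then carry it over the rack of jars and finish still holding it upright, motionless, about 2 cm above the rim of the drip tray, centred over the tray with the blade's width along the tray's length and touching nothing but your gripper. Leave the jars and the shaker where they stand.

Things in the scene. Friction and masses are not known exactly. Their poses are not given: they have to be found in the camera images.
- paddle: Stirring paddle standing upright in the stand: 200 mm tall, 0.12 kg. Origin at the centre of the lower edge of its blade; z runs up along it, y along the blade's width, x through the blade's thickness. Steel blade 6 mm (x) by 26 mm (y), from z = 0 to 60 mm; round rod 10 mm thick up to z = 130 mm; black handle 20 mm (x) by 30 mm (y) from z = 130 to 200 mm, the place to grip it, across the 20 mm. A half turn about z looks the same.
- stand: White plastic block 75 (x) by 90 (y) by 65 mm (z), fixed to the table, origin under its centre. A slot 8.5 mm (x) by 28.5 mm (y) in the middle of its top, 55 mm deep, holds the paddle's blade, so that the paddle's lower edge stands 10 mm above the table; draw it straight up at least 60 mm to free it.
- bowl: Round steel mixing bowl fixed to the table by its foot, on the left or on the right; 70 mm high, rim 164 mm across outside, inner floor 104 mm across, sloping sides 3 mm thick; origin under its centre, axes as the world's. The six olives lie in a ring on its floor, leaving room in the middle for the blade to go down.
- bowl_floor (a point): Centre of the bowl's inner floor, 5 mm above the table; its axes are the world's (x away from the robot, y to its left). Circles of the blade's centre of 24 to 30 mm radius, its lower edge 5 to 12 mm above this floor, stir well.
- tray: Shallow white plastic drip tray with dark cross ribs in it, 70 mm (x) by 160 mm (y, its length) by 20 mm high, walls 3 mm, fixed to the table on the side that the bowl is not on; origin under its centre. A half turn looks the same.
- tray_rim (a point): Point over the tray's centre at the height of its rim (20 mm above the table); axes as the tray.
- rack: Low aluminium rack fixed to the table between bowl and tray, 145 mm (x, its length) by 70 mm (y), walls 22 mm high, side rails 48 mm high; origin under its centre. It holds the two jars in a row along x.
- jar0: Closed glass jar in the rack (near end of the row), 54 mm in diameter, 95 mm tall, standing on the rack's floor 3 mm above the table, so its top is about 98 mm above the table; origin under its centre.
- jar1: Closed glass jar in the rack (far end of the row), 54 mm in diameter, 95 mm tall, standing on the rack's floor 3 mm above the table, so its top is about 98 mm above the table; origin under its centre.
- olive0_center (a point): Centre of one of the six olives lying on the bowl's floor: hard balls 20 mm in diameter, 10 g, free to roll.
- olive1_center (a point): Centre of one of the six olives lying on the bowl's floor: hard balls 20 mm in diameter, 10 g, free to roll.
- olive2_center (a point): Centre of one of the six olives lying on the bowl's floor: hard balls 20 mm in diameter, 10 g, free to roll.
- olive3_center (a point): Centre of one of the six olives lying on the bowl's floor: hard balls 20 mm in diameter, 10 g, free to roll.
- olive4_center (a point): Centre of one of the six olives lying on the bowl's floor: hard balls 20 mm in diameter, 10 g, free to roll.
- olive5_center (a point): Centre of one of the six olives lying on the bowl's floor: hard balls 20 mm in diameter, 10 g, free to roll.
- shaker: Steel shaker beside the bowl, 42 mm in diameter, 72 mm tall, loose; origin under its centre.
Mind the look-alikes: they are no part of the job. Leave any red or yellow look-alike of the bowl alone.

How it is judged:
By the outcome, as a careful person would: the job done as asked, in the order asked, and still so for the second after the job is handed in, while the arm keeps its last pose, push and grip.
It also fails if it takes over 67 s, if anything falls off the work surface, if the arm or the gripper's body presses on something with over 40 N, if the wrist force passes 120 N, or if a joint passes its speed limit or range.

### The arm

A 7-joint arm with a two-finger parallel gripper is mounted at the origin on the work surface. World frame = base frame: x ahead of the robot, y to its left, z up, the work surface at z = 0. Lengths are in m, angles in degrees, forces in N, time in s.
With the tool pointing down it reaches from about 0.425 to 0.875 m from the base axis. Payload 4.7 kg.
Tool frame: the origin (TCP) lies on the centre line of the jaws, within the pads' length; the fingertips stand 11 mm ahead of it and the grasp point (between the pads) lies 8 mm behind it (finger_overhang is the x of the fingertips in the tool frame, in m); x points along the fingers, z is the direction in which the jaws open and shut, and the axes are right-handed (so a half turn about x gives the same grasp; the last joint's range is limited). The gripper opens to 87 mm and grips with 3 to 60 N. Pads are 19 mm wide; open, the fingers measure 117 mm over their backs; the gripper's body (75 mm by 190 mm) begins 51 mm behind the grasp point.
Start: joints at [-63.02, 18.392, -4.016, 83.108, 1.295, 78.541, -3.26], TCP at [0.287, 0.583, 0.234] pointing down, gripper open.
Joint ranges: [-163.93, 163.93], [-17.29, 119.83], [-79.2, 71.16], [3.27, 140.29], [-89.18, 269.18], [5.43, 117.66], [-154.24, 154.24]. Speed limits (degrees/s): [147.25, 147.25, 180, 180, 180, 180, 180].

### API

Orientations are given as [roll, pitch, yaw] about the fixed x, y, z axes, in that order (R = Rz(yaw) Ry(pitch) Rx(roll)).
In Python, from cell import get_obs, read_camera, sign_off, cut_out, finger_overhang gives the robot as it stands.
- The arm moves only by the tool servo_tool, never from a script. Its argument "rows" is one flat list of numbers, 5 for each row, row after row: the shift along the world's x, y, z in mm, then the turn about the world's z in degrees, then the closure, from 0 (fully open) to 1 (shut). A call has 1 to 10 rows; each row is the pose to reach, as a shift and turn from the pose commanded when the call began; what a row does not reach only later rows make up. A row lasts 1/12 s, in which the tool goes at most 41.7 mm and 7.16 degrees, less where a joint would pass 70% of its speed; a pose out of reach is approached as far as the arm can. A call with a gripper value outside its range is refused whole. The fingers move at their own pace and stop on an object; "force" is the grip in N (left out, the last holds). Time passes only in rows, so rows that repeat a pose let the fingers close. It gives the time, the measured TCP pose, the force and the opening at its end, in the units of the state.
- get_obs(): the state, without advancing time (a new reading comes with each control period).
- read_camera(name): name is "scene" or "side" or "wrist"; returns a dict with "frame" (400x640x3 uint8, blue, green, red), "range_z" (400x640 float32, m along the optical axis (not along the pixel's ray), 0 where there is no reading), "intrinsics" (3x3 intrinsics, pixels), "cam_to_world" (4x4, takes a point from camera to world coordinates); the wrist camera has in their place "tool_from_camera" (4x4, takes a point from camera to tool coordinates, whose origin is the TCP and whose axes are the tool frame's). Camera axes: x right, y down, z forward; pixel columns grow to the right and rows downward; lengths in m; the calibration is good to about 2 mm. The wrist camera is an equidistant fisheye: a pixel r from the principal point sees the ray r / f radians off the axis. A picture is of the moment at which its call begins: read the wrist's pose just before it.
- sign_off(): hands the job in, once; it reports no verdict.
Trained networks look in a picture, given as the dict that the camera call returned (one of the last four; its "shot" number tells which), for a name from the list of things; names that differ only in an ending like _2 or _b are one class to them, and where a whole thing is asked for, a point or a joint stands for the part that bears it (a point fixed in the world has none). Each returns a list of dicts, best first, with "score" (0 to 1); they miss things now and then, are a little off and sometimes report something else, mostly with a low value. They report only what shows in the picture. A call takes as long as a camera call. They do not tell look-alikes from the thing itself.
- cut_out(name, picture): "pixels" (400x640 bool, what is visible of it) and "extent" ([centre column, centre row, width, height] in pixels, round what is visible of it).
The state is a dict: "time_s": time; "qpos": joint angles; "joint_velocities": joint speeds; "effort": joint torques, N m; "tool_pos": TCP position; "tool_rot": TCP orientation; "force": force on the tool from outside, world axes, zero at the start; "wrist_torque": the same for the moment, N m; "grip_width": finger opening in m.
Only numpy, scipy, OpenCV 4.12 (cv2) and the standard library are available. Lean on these libraries where they do the work, as an engineer would, in place of code of your own. Each camera call takes 0.05 s, during which the arm holds its last target.

## Working session

There is one attempt and no reset: what is moved stays moved. The work goes in short steps, Python scripts to look and compute and a tool call to move; the robot and the scene stay as the last step left them, time stands still between calls to the robot, and variables do not carry over. Pictures are saved under pics/ and viewed, and the job is handed in when it is done.

Besides the shell and the picture viewer there is one more tool, called in YAML: its name, and indented under it one key for each argument. servo_tool: Moves the arm, as the interface text tells. Its arguments: {"type":"object","properties":{"rows":{"type":"array"},"force":{"type":"number"}},"required":["rows"]}

```bash
ls; mkdir -p pics
python3 - <<'E'
from cell import *
import cv2,numpy as np
o=get_obs(); print({k:np.round(v,4) if not isinstance(v,str) else v for k,v in o.items()}, finger_overhang)
for n in ["scene","side"]:
    p=read_camera(n); cv2.imwrite(f"pics/{n}0.png",p["frame"]); print(n,p["shot"],np.round(p["intrinsics"],1).tolist(),np.round(p["cam_to_world"],3).tolist())
    for t in ["paddle","stand","bowl","tray","rack","jar0","shaker"]:
        print(t,[(round(d["score"],2),np.round(d["extent"]).tolist()) for d in cut_out(t,p)])
E
```

```text
pics
{'time_s': np.float64(0.0), 'qpos': array([-63.0227,  18.4398,  -4.0164,  83.1751,   1.2944,  78.5407,
        -3.2597]), 'joint_velocities': array([ 0.0074, -0.0903, -0.0117, -0.1032, -0.0085, -0.0262, -0.0401]), 'effort': array([-0.00000e+00, -4.91299e+01, -4.04100e-01, -3.12520e+01,
       -6.39000e-02,  4.38000e-02,  2.00000e-04]), 'tool_pos': array([0.2865, 0.5829, 0.2325]), 'tool_rot': array([-177.467 ,   89.8895, -113.6335]), 'force': array([-0.5043, -0.0916,  0.0197]), 'wrist_torque': array([ 0.0285, -0.0116, -0.0287]), 'grip_width': np.float64(0.087)} 0.011
scene 1 [[365.6, 0.0, 318.6], [0.0, 365.6, 200.6], [0.0, 0.0, 1.0]] [[-0.143, 0.574, -0.806, 1.179], [0.99, 0.083, -0.117, -0.006], [-0.0, -0.815, -0.58, 0.573], [0.0, 0.0, 0.0, 1.0]]
paddle [(0.92, [368.0, 230.0, 24.0, 62.0])]
stand [(0.64, [461.0, 240.0, 83.0, 46.0]), (0.57, [365.0, 270.0, 60.0, 57.0]), (0.29, [273.0, 203.0, 67.0, 54.0])]
bowl [(0.94, [467.0, 181.0, 64.0, 51.0]), (0.88, [271.0, 160.0, 57.0, 35.0]), (0.79, [199.0, 163.0, 58.0, 45.0]), (0.65, [270.0, 203.0, 72.0, 53.0])]
tray [(0.96, [460.0, 240.0, 7
[... 177 characters left out ...]
374.0, 219.0, 24.0, 41.0])]
shaker []
side 2 [[363.8, 0.0, 317.1], [0.0, 363.8, 197.6], [0.0, 0.0, 1.0]] [[0.895, -0.288, 0.341, 0.086], [-0.446, -0.569, 0.691, -0.896], [-0.005, -0.771, -0.637, 0.765], [0.0, 0.0, 0.0, 1.0]]
paddle [(0.59, [351.0, 132.0, 7.0, 23.0])]
stand [(0.56, [348.0, 166.0, 27.0, 30.0])]
bowl [(0.81, [274.0, 257.0, 63.0, 54.0]), (0.74, [226.0, 155.0, 46.0, 34.0]), (0.6, [315.0, 320.0, 75.0, 76.0]), (0.56, [334.0, 221.0, 55.0, 51.0])]
tray [(0.56, [284.0, 154.0, 26.0, 26.0])]
rack [(0.95, [299.0, 188.0, 44.0, 26.0]), (0.15, [285.0, 153.0, 24.0, 32.0])]
jar0 [(0.9, [292.0, 178.0, 19.0, 30.0]), (0.82, [308.0, 172.0, 15.0, 31.0])]
shaker [(0.76, [364.0, 207.0, 14.0, 26.0])]
```

View pics/scene0.png

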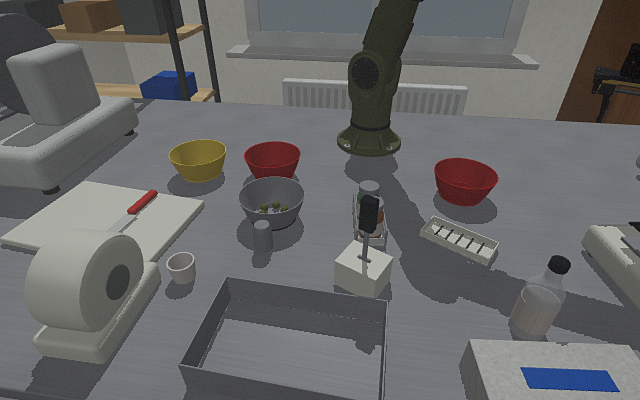

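View pics/side0.png

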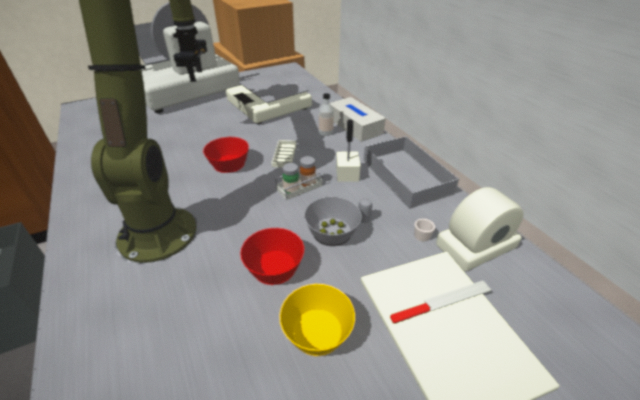

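The gray bowl with olives is at scene pixel (271,203). The red bowls at (271,160) and (467,181) and the yellow one at (199,163) are decoys. The paddle in its stand is at (368,230), the rack with jars at (370,215), the tray at (460,240) and the shaker at (262,236). Next I'll measure them with depth.

```bash
cat > h.py <<'E'
from cell import *
import cv2,numpy as np
from scipy.spatial.transform import Rotation as R
def cloud(p):
    K=p["intrinsics"];z=p["range_z"];v,u=np.mgrid[0:400,0:640]
    P=np.stack([(u-K[0,2])/K[0,0]*z,(v-K[1,2])/K[1,1]*z,z],-1)
    T=p["cam_to_world"]; W=P@T[:3,:3].T+T[:3,3]; W[z<=0]=np.nan; return W
E
python3 - <<'E'
from h import *
C=[];col=[]
for n in ["scene","side"]:
    p=read_camera(n);W=cloud(p)
    np.save(n+".npy",W)
    for t,px in dict(paddle=0,stand=0,bowl=0,tray=0,rack=0,jar0=0,shaker=0).items():
        for d in cut_out(t,p):
            if d["score"]<.4: continue
            w=W[d["pixels"]];w=w[np.isfinite(w[:,0])]
            if len(w)<5: continue
            print(n,t,round(d["score"],2),np.round(d["extent"][:2]),"med",np.round(np.median(w,0),3),"p2",np.round(np.percentile(w,3,axis=0),3),"p98",np.round(np.percentile(w,97,axis=0),3))
    C.append(W.reshape(-1,3));col.append(p["frame"].reshape(-1,3))
# topdown map: 2 mm/px, x 0.3..0.9 up, y -0.4..0.4 left
for i in range(2):
    W=C[i];k=np.isfinite(W[:,0])&(W[:,2]<0.3);W=W[k];c=col[i][k]
    o=np.argsort(W[:,2]);W=W[o];c=c[o]
    im=np.zeros((300,400,3),np.uint8)
    r=((0.9-W[:,0])/.002).astype(int);q=((0.4-W[:,1])/.002).astype(int)
    m=(r>=0)&(r<300)&(q>=0)&(q<400);im[r[m],q[m]]=c[m]
    cv2.imwrite(f"pics/top{i}.png",cv2.resize(im,None,fx=2,fy=2,interpolation=0))
E
```

```text
scene paddle 0.87 [369. 230.] med [0.66  0.007 0.169] p2 [ 0.637 -0.008  0.064] p98 [0.668 0.022 0.21 ]
scene stand 0.59 [364. 272.] med [0.675 0.006 0.061] p2 [ 0.62  -0.044  0.004] p98 [0.704 0.058 0.066]
scene bowl 0.96 [271. 159.] med [ 0.223 -0.282  0.045] p2 [ 0.189 -0.348  0.005] p98 [ 0.341 -0.206  0.069]
scene bowl 0.8 [272. 204.] med [ 0.431 -0.228  0.042] p2 [ 0.391 -0.298  0.004] p98 [ 0.543 -0.157  0.069]
scene bowl 0.62 [200. 161.] med [ 0.265 -0.499  0.043] p2 [ 0.209 -0.568  0.004] p98 [ 0.36  -0.422  0.069]
scene bowl 0.58 [466. 182.] med [0.261 0.267 0.04 ] p2 [0.217 0.194 0.002] p98 [0.37  0.334 0.069]
scene tray 0.77 [461. 240.] med [0.5   0.226 0.004] p2 [0.44  0.149 0.001] p98 [0.563 0.295 0.019]
scene rack 0.96 [370. 222.] med [0.538 0.017 0.017] p2 [ 0.442 -0.024  0.001] p98 [0.546 0.054 0.048]
scene jar0 0.87 [369. 196.] med [0.449 0.003 0.096] p2 [ 0.418 -0.016  0.031] p98 [0.461 0.03  0.099]
scene jar0 0.83 [373. 219.] med [0.521 0.036 0.048] p2 [ 0.496 -0.001  0.011] p98 [0.53  0.045 0.098]
scene shaker 0.71 [262. 235.] med [ 0.596 -0.215  0.047] p2 [ 0.57
[... 598 characters left out ...]
 0.267 -0.248  0.027] p2 [ 0.194 -0.35   0.   ] p98 [ 0.336 -0.199  0.069]
side bowl 0.61 [316. 320.] med [ 0.289 -0.475  0.02 ] p2 [ 0.214 -0.562  0.002] p98 [ 0.354 -0.421  0.069]
side tray 0.59 [285. 153.] med [0.501 0.232 0.004] p2 [ 0.438  0.156 -0.001] p98 [0.558 0.299 0.019]
side rack 0.59 [302. 186.] med [ 0.46  -0.016  0.012] p2 [ 0.394 -0.029 -0.001] p98 [0.544 0.039 0.046]
side jar0 0.61 [291. 180.] med [ 0.428 -0.011  0.069] p2 [ 0.409 -0.024  0.019] p98 [0.455 0.021 0.099]
side jar0 0.58 [305. 172.] med [0.492 0.001 0.066] p2 [ 0.475 -0.016  0.008] p98 [0.52  0.04  0.099]
side shaker 0.62 [367. 209.] med [ 0.572 -0.234  0.055] p2 [ 0.559 -0.241  0.01 ] p98 [ 0.591 -0.21   0.07 ]
```

View pics/top0.png

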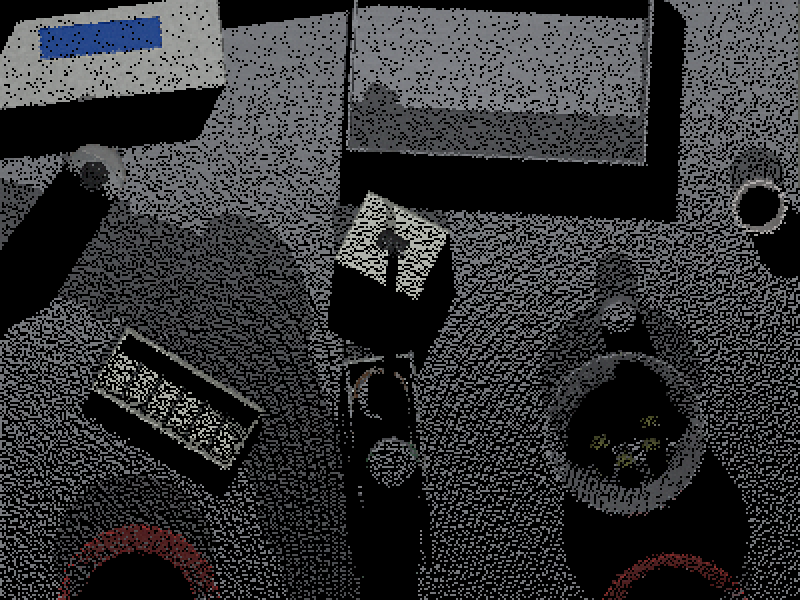

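View pics/top1.png

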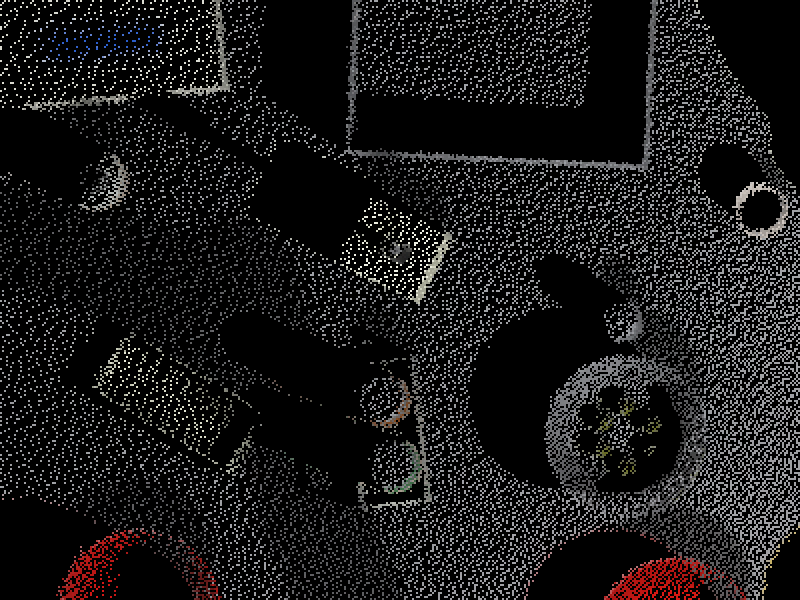

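```bash
cat > fit.py <<'E'
from h import *
from scipy.optimize import least_squares
A={n:np.load(n+".npy").reshape(-1,3) for n in["scene","side"]}
for n,W in A.items():
    W=W[np.isfinite(W[:,0])]
    def box(lo,hi): 
        return W[np.all((W>lo)&(W<hi),axis=1)]
    s=box([.59,-.07,.060],[.72,.08,.07]); r=cv2.minAreaRect(s[:,:2].astype(np.float32)*1000); print(n,"stand",len(s),r,np.median(s[:,2]))
    h=box([.60,-.05,.145],[.70,.06,.2]); r=cv2.minAreaRect(h[:,:2].astype(np.float32)*1000); print(n,"handle",len(h),r)
    h=box([.60,-.05,.206],[.70,.06,.22]); r=cv2.minAreaRect(h[:,:2].astype(np.float32)*1000); print(n,"handle top",len(h),r,np.median(h[:,2]))
    t=box([.41,.12,.016],[.59,.32,.024]); r=cv2.minAreaRect(t[:,:2].astype(np.float32)*1000); print(n,"tray",len(t),r)
    b=box([.37,-.32,.066],[.56,-.13,.074]); b=b[np.hypot(b[:,0]-.467,b[:,1]+.227)<.095]
    f=least_squares(lambda q:np.hypot(b[:,0]-q[0],b[:,1]-q[1])-.080,[.467,-.227],loss="soft_l1",f_scale=.002).x; print(n,"bowl",len(b),np.round(f,4))
    k=box([.38,-.05,.040],[.56,.07,.05]); 
    for x0 in[.43,.50]:
        j=box([x0-.045,-.04,.094],[x0+.045,.06,.102]);print("jar top",len(j),np.round(np.median(j,0),3),np.round(j.min(0),3),np.round(j.max(0),3))
o=get_obs();print(o["tool_pos"],R.from_euler("xyz",o["tool_rot"],degrees=True).as_matrix().round(4))
E
python3 fit.py
python3 - <<'E'
from h import *
p=read_camera("scene");f=p["frame"]
cv2.imwrite("pics/c1.png",cv2.resize(f[120:310,200:520],None,fx=2.5,fy=2.5,interpolation=2))
E
```

```text
scene stand 1262 ((653.9007568359375, 7.317176818847656), (91.07500457763672, 77.38179779052734), 63.65496063232422) 0.06447447298167702
scene handle 452 ((661.589111328125, 7.649425506591797), (15.029027938842773, 32.38934326171875), 0.2741236090660095)
scene handle top 118 ((654.5676879882812, 8.03796100616455), (27.938753128051758, 19.562137603759766), 63.278656005859375) 0.20908172102569195
scene tray 316 ((500.76055908203125, 221.89932250976562), (160.2076416015625, 73.64286804199219), 58.04902267456055)
scene bowl 287 [ 0.4669 -0.2252]
jar top 191 [0.44  0.008 0.097] [ 0.414 -0.015  0.094] [0.462 0.03  0.1  ]
jar top 81 [0.489 0.033 0.097] [ 0.455 -0.007  0.094] [0.523 0.042 0.099]
side stand 314 ((650.948974609375, 5.878013610839844), (96.19819641113281, 75.52891540527344), 63.148738861083984) 0.06399574949333064
side handle 99 ((643.4935302734375, -0.17168140411376953), (16.543041229248047, 27.29288101196289), 26.336030960083008)
side handle top 29 ((651.524658203125, 5.701752662658691), (27.840391159057617, 16.31877899169922), 59.5968132019043) 0.2086216253506561
side tray 70 ((496.4012145996094, 219.83534240722656), (165.180419921875, 70.4601058959961), 58.23292922973633)
side bowl 190 [ 0.4636 -0.2268]
jar top 113 [0.434 0.005 0.097] [ 0.412 -0.017  0.094] [0.458 0.03  0.101]
jar top 101 [0.5   0.015 0.097] [ 0.455 -0.005  0.094] [0.522 0.044 0.101]
[0.28672151 0.58336901 0.2335967 ] [[ 1.000e-04 -8.975e-01  4.411e-01]
 [ 1.000e-04  4.411e-01  8.975e-01]
 [-1.000e+00 -0.000e+00  1.000e-04]]
```

View pics/c1.png

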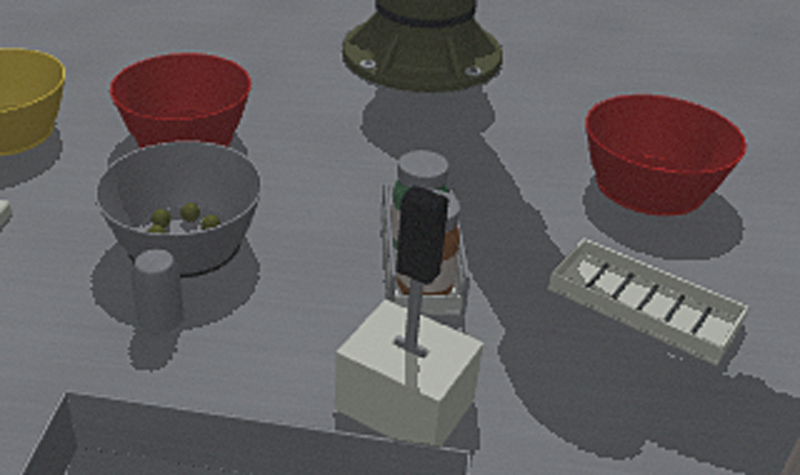

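servo_tool:
  rows: [10,-15,15,-3,0,27,-43,35,-7,0,46,-72,55,-12,0,65,-102,66,-17,0,84,-132,66,-22,0,103,-162,66,-27,0,122,-192,66,-32,0,141,-222,66,-37,0,160,-252,66,-42,0,180,-284,66,-47,0]

```text
time_s: 2.48
tool_pos: [0.4671, 0.2983, 0.2999]
tool_rot: [45.6, 89.9, 62.3]
force: [0.1, 0.7, 0.3]
grip_width: 0.087
```

servo_tool:
  rows: [19,-30,0,-5,0,38,-60,0,-10,0,57,-90,0,-15,0,76,-120,0,-20,0,95,-150,0,-25,0,114,-180,0,-30,0,133,-210,0,-35,0,152,-240,0,-39,0,168,-268,0,-42,0,176,-280,0,-43,0]

```text
time_s: 3.32
tool_pos: [0.6439, 0.0135, 0.2996]
tool_rot: [-49.6, 89.8, -76.3]
force: [0.4, -0.6, 0.1]
grip_width: 0.0871
```

Run:
```python
from h import *
o=get_obs();print(o["time_s"],o["tool_pos"],o["qpos"].round(1));M=R.from_euler("xyz",o["tool_rot"],degrees=True).as_matrix();print(M.round(4), np.degrees(np.arctan2(M[1,2],M[0,2])))
p=read_camera("wrist");cv2.imwrite("pics/w1.png",p["frame"]);print(p["intrinsics"],p["tool_from_camera"].round(4))
z=p["range_z"];print(z.min(),z.max())
np.savez("w1.npz",z=z,f=p["frame"],K=p["intrinsics"],T=p["tool_from_camera"],pos=o["tool_pos"],rot=M)
```

```text
3.3167 [0.64391521 0.01347446 0.29957431] [-25.8  17.4  28.6  79.1  -8.1  85.5 -24.3]
[[ 8.000e-04  4.484e-01  8.938e-01]
 [-3.500e-03  8.938e-01 -4.484e-01]
 [-1.000e+00 -2.700e-03  2.300e-03]] -26.642313160694314
[[309.70691629   0.         319.60380352]
 [  0.         309.70691629 193.90805214]
 [  0.           0.           1.        ]] [[ 9.000e-04 -2.961e-01  9.552e-01 -1.510e-01]
 [-1.000e-04 -9.552e-01 -2.961e-01  8.050e-02]
 [ 1.000e+00  1.000e-04 -9.000e-04  1.000e-03]
 [ 0.000e+00  0.000e+00  0.000e+00  1.000e+00]]
0.0 1.4755796
```

View pics/w1.png

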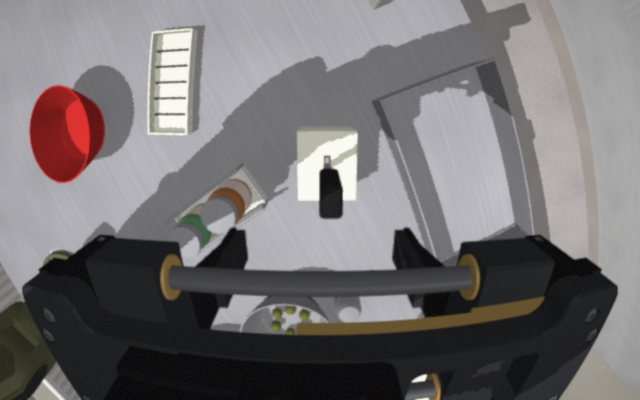

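The wrist view shows the paddle handle at (331,190) on the stand at (327,163), between the jaws. The tray is at (173,80), the jars at (190,235) and (228,208), and the bowl with olives at (290,318). Now I'll fit these from the wrist depth.

```bash
cat >> h.py <<'E'
def wcloud(d):
    K=d["K"];z=d["z"];v,u=np.mgrid[0:400,0:640]
    a=(u-K[0,2])/K[0,0];b=(v-K[1,2])/K[1,1];r=np.hypot(a,b)+1e-9
    s=np.tan(r)/r; P=np.stack([a*s*z,b*s*z,z],-1)
    T=d["T"];P=P@T[:3,:3].T+T[:3,3]; W=P@d["rot"].T+d["pos"]; W[(z<=0)|(r>1.4)]=np.nan; return W
def shoot():
    o=get_obs();M=R.from_euler("xyz",o["tool_rot"],degrees=True).as_matrix();p=read_camera("wrist")
    return dict(z=p["range_z"],f=p["frame"],K=p["intrinsics"],T=p["tool_from_camera"],pos=o["tool_pos"],rot=M),p
E
cat > fitw.py <<'E'
from h import *
d=np.load("w1.npz");W0=wcloud(d);W=W0.reshape(-1,3);W=W[np.isfinite(W[:,0])]
def box(lo,hi): return W[np.all((W>lo)&(W<hi),axis=1)]
def mr(n,s):
    if len(s)<5: print(n,len(s));return
    r=cv2.minAreaRect(s[:,:2].astype(np.float32)*1000); print(n,len(s),np.round(r[0],1),np.round(r[1],1),round(r[2],1),np.median(s[:,2]).round(4))
mr("stand",box([.59,-.07,.060],[.72,.08,.07]))
mr("handletop",box([.6,-.05,.205],[.7,.06,.22]))
mr("handle",box([.6,-.05,.145],[.7,.06,.203]))
mr("tray",box([.41,.12,.014],[.59,.32,.026]))
mr("trayfull",box([.41,.12,.006],[.59,.32,.026]))
mr("rack",box([.36,-.06,.03],[.56,.08,.05]))
mr("jartop",box([.36,-.06,.092],[.56,.08,.104]))
mr("shaker",box([.53,-.27,.066],[.65,-.17,.078]))
E
python3 fitw.py
```

```text
stand 3284 [651.6   7. ] [89.8 74.9] 63.4 0.0648
handletop 791 [652.1   7.1] [29.  19.4] 63.3 0.2094
handle 312 [658.1  18.8] [ 4.5 19.8] 64.7 0.1786
tray 837 [498.4 221.2] [160.6  72.4] 58.6 0.019
trayfull 1407 [498.4 221.2] [160.6  72.4] 58.6 0.016
rack 753 [469.1  13.4] [146.2  71.6] 6.6 0.0466
jartop 1700 [471.8  14. ] [109.9  47.3] 9.8 0.098
shaker 316 [ 559.6 -208.8] [31.3 78. ] 65.1 0.0692
```

servo_tool:
  rows: [0,0,0,0,0,0,0,0,0,0]

```text
time_s: 3.53
tool_pos: [0.6424, 0.0209, 0.2994]
tool_rot: [146.7, 89.9, 120.7]
force: [0.0, 0.4, -0.8]
grip_width: 0.0871
```

```bash
cat > st.py <<'E'
from h import *
o=get_obs();M=R.from_euler("xyz",o["tool_rot"],degrees=True).as_matrix();print(o["time_s"].round(2),(o["tool_pos"]*1000).round(1),"jaw",np.degrees(np.arctan2(M[1,2],M[0,2])).round(2),"tilt",M[:2,0].round(4),o["force"].round(2),(o["grip_width"]*1000).round(1))
E
python3 st.py
```

```text
Traceback (most recent call last):
  File "st.py", line 2, in <module>
    o=get_obs();M=R.from_euler("xyz",o["tool_rot"],degrees=True).as_matrix();print(o["time_s"].round(2),(o["tool_pos"]*1000).round(1),"jaw",np.degrees(np.arctan2(M[1,2],M[0,2])).round(2),"tilt",M[:2,0].round(4),o["force"].round(2),(o["grip_width"]*1000).round(1))
                                                                                   ^^^^^^^^^^^^^^^^^
AttributeError: 'float' object has no attribute 'round'
```

```bash
sed -i 's/o\["time_s"\].round(2)/round(float(o["time_s"]),2)/; s/(o\["grip_width"\]\*1000).round(1)/round(float(o["grip_width"])*1000,1)/' st.py; python3 st.py; python3 st.py
python3 - <<'E'
from h import *
d,p=shoot();np.savez("w1.npz",**d)
E
python3 fitw.py; python3 st.py
```

```text
3.53 [642.4  20.9 299.4] jaw -26.06 tilt [-0.0007  0.0012] [ 0.01  0.43 -0.79] 87.1
3.53 [642.4  20.9 299.4] jaw -26.06 tilt [-0.0007  0.0012] [ 0.01  0.43 -0.79] 87.1
stand 3217 [652.    6.6] [89.7 74.8] 63.5 0.0648
handletop 781 [652.4   7.5] [28.9 19.4] 64.3 0.2095
handle 373 [649.9  14.7] [31.7 16.3] 21.8 0.1777
tray 836 [497.9 221.2] [161.1  72.2] 58.5 0.019
trayfull 1409 [498.1 221.2] [161.   72.3] 58.7 0.016
rack 750 [469.   13.4] [147.  72.] 6.5 0.0465
jartop 1649 [471.2  13.4] [110.4  48.1] 8.4 0.0979
shaker 255 [ 561.3 -205.4] [23.5 78.6] 65.5 0.0691
3.58 [642.3  21.7 299.5] jaw -25.99 tilt [-0.0006  0.0015] [0.66 1.06 0.36] 86.9
```

servo_tool:
  rows: [4,-6,-5,-0.5,0,8,-11,-20,-0.5,0,10,-14,-40,-0.5,0,10,-14,-50,-0.5,0,10,-14,-50,-0.5,0,10,-14,-50,-0.5,0]

```text
time_s: 4.08
tool_pos: [0.6523, 0.0065, 0.2492]
tool_rot: [-169.0, 89.9, 164.4]
force: [0.7, -0.0, 0.3]
grip_width: 0.0868
```

```bash
python3 - <<'E'
from h import *
d,p=shoot();np.savez("w1.npz",**d);cv2.imwrite("pics/w2.png",p["frame"])
E
python3 fitw.py|head -3; python3 st.py
```

```text
stand 4400 [651.9   6.7] [91.4 75.7] 63.5 0.0648
handletop 1176 [652.1   7.7] [30.1 19.7] 64.2 0.2094
handle 529 [657.8  18.8] [ 4.7 19.9] 65.2 0.1787
4.13 [652.8   6.3 250.2] jaw -26.6 tilt [0.0006 0.0004] [ 0.37 -0.1  -0.5 ] 86.7
```

View pics/w2.png

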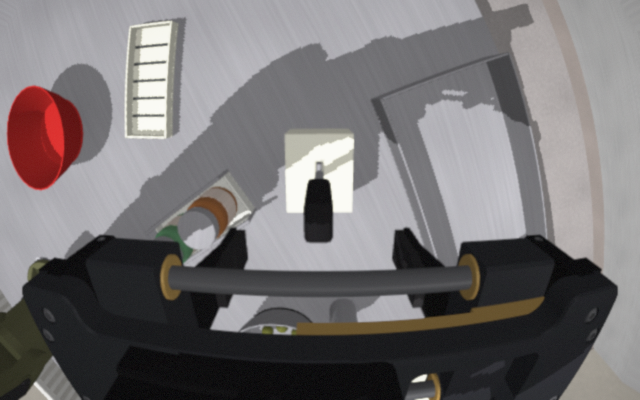

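servo_tool:
  rows: [0,1,-15,0,0,0,1,-35,0,0,0,1,-55,0,0,0,1,-70,0,0,0,1,-80,0,0,0,1,-80,0,0,0,1,-80,0,0.5,0,1,-80,0,0.6,0,1,-80,0,0.7,0,1,-80,0,0.7]
  force: 20

```text
time_s: 4.97
tool_pos: [0.6534, 0.0063, 0.1709]
tool_rot: [32.6, 89.9, 5.9]
force: [0.6, 0.6, 0.9]
grip_width: 0.0681
```

```bash
python3 st.py
```

```text
4.97 [653.4   6.3 170.9] jaw -26.67 tilt [0.0021 0.0002] [0.63 0.59 0.91] 68.1
```

servo_tool:
  rows: [0,0,0,0,0.7,0,0,0,0,0.8,0,0,0,0,0.85,0,0,0,0,0.9,0,0,0,0,1,0,0,0,0,1,0,0,0,0,1,0,0,0,0,1]
  force: 20

```text
time_s: 5.63
tool_pos: [0.6526, 0.0064, 0.1695]
tool_rot: [-154.1, 90.0, 179.2]
force: [-1.1, -0.4, 0.2]
grip_width: 0.0202
```

```bash
python3 st.py
```

```text
5.63 [652.6   6.4 169.5] jaw -26.67 tilt [-0.0003  0.    ] [-1.09 -0.44  0.15] 20.2
```

servo_tool:
  rows: [0,0,0,0,1,0,0,0,0,1,0,0,5,0,1,0,0,14,0,1,0,0,26,0,1,0,0,40,0,1,0,0,54,0,1,0,0,68,0,1,0,0,76,0,1,0,0,80,0,1]
  force: 40

```text
time_s: 6.47
tool_pos: [0.6537, 0.0062, 0.2523]
tool_rot: [30.3, 89.8, 3.6]
force: [0.7, -0.2, -1.8]
grip_width: 0.0195
```

servo_tool:
  rows: [0,0,10,0,1,0,0,20,0,1,0,0,28,0,1,0,0,30,0,1,0,0,30,0,1]

```text
time_s: 6.88
tool_pos: [0.6531, 0.0063, 0.2805]
tool_rot: [26.3, 89.9, -0.3]
force: [0.4, -0.3, -1.3]
grip_width: 0.0196
```

```bash
python3 st.py;  python3 - <<'E'
from h import *
d,p=shoot();cv2.imwrite("pics/w3.png",p["frame"])
p=read_camera("scene");cv2.imwrite("pics/s3.png",p["frame"]);W=cloud(p).reshape(-1,3);W=W[np.isfinite(W[:,0])]
k=(np.hypot(W[:,0]-.6526,W[:,1]-.0064)<.05)&(W[:,2]>.09)&(W[:,2]<.31)
w=W[k]
for lo in np.arange(.09,.31,.02):
    s=w[(w[:,2]>lo)&(w[:,2]<lo+.02)]
    if len(s): print(round(lo,2),len(s),np.median(s,0).round(4),np.ptp(s[:,:2],axis=0).round(3),s[:,2].min().round(4))
E
```

```text
6.88 [653.1   6.3 280.5] jaw -26.67 tilt [ 0.0015 -0.    ] [ 0.39 -0.25 -1.28] 19.6
0.11 48 [0.6583 0.0078 0.1258] [0.01  0.023] 0.1203
0.13 118 [0.6581 0.0068 0.1403] [0.014 0.024] 0.1301
0.15 112 [0.6577 0.0071 0.1608] [0.013 0.024] 0.15
0.17 101 [0.6583 0.0073 0.178 ] [0.014 0.024] 0.1701
0.19 53 [0.6588 0.0068 0.2   ] [0.008 0.01 ] 0.1904
0.21 57 [0.6586 0.007  0.2196] [0.007 0.01 ] 0.2109
0.23 53 [0.6589 0.0065 0.2392] [0.006 0.009] 0.2302
0.25 153 [0.665  0.0094 0.2595] [0.02  0.035] 0.2508
0.27 241 [0.669  0.0055 0.2804] [0.035 0.036] 0.2701
0.29 194 [0.6686 0.0106 0.2978] [0.041 0.038] 0.29
```

View pics/s3.png

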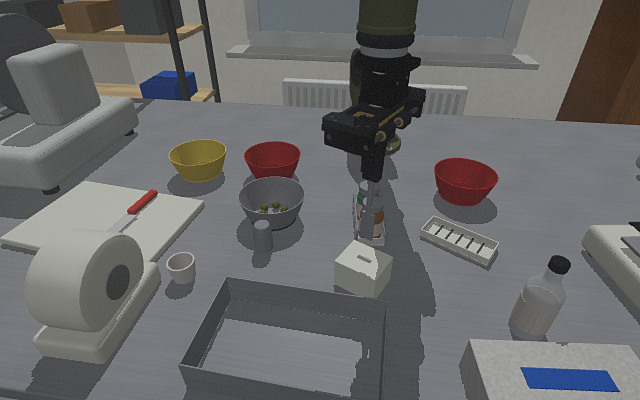

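View pics/w3.png

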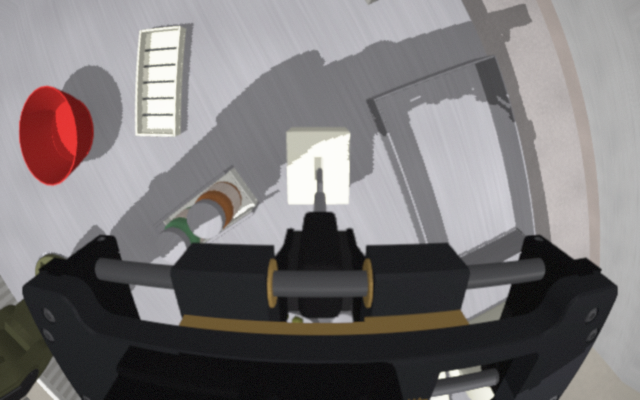

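servo_tool:
  rows: [-6,-8,0,0,1,-18,-23,0,0,1,-34,-42,0,0,1,-51,-63,0,0,1,-68,-84,0,0,1,-85,-105,0,0,1,-102,-126,0,0,1,-119,-147,0,0,1,-136,-168,0,0,1,-150,-185,0,0,1]

```text
time_s: 7.82
tool_pos: [0.5002, -0.1811, 0.2791]
tool_rot: [-153.2, 89.9, -179.9]
force: [1.2, -0.0, -1.0]
grip_width: 0.0198
```

servo_tool:
  rows: [-12,-15,0,0,1,-22,-28,0,0,1,-30,-37,0,0,1,-35,-43,0,0,1,-38,-46,0,0,1,-38,-47,0,0,1,-38,-47,0,0,1,-38,-47,0,0,1]

```text
time_s: 8.48
tool_pos: [0.4654, -0.2247, 0.2794]
tool_rot: [-154.4, 90.0, 179.0]
force: [0.5, 1.0, -1.5]
grip_width: 0.0196
```

```bash
python3 st.py;  cat > bowl.py <<'E'
from h import *
from scipy.optimize import least_squares
import sys
d,p=shoot();np.savez("w4.npz",**d);cv2.imwrite(f"pics/w{sys.argv[1]}.png",p["frame"])
Ws=[("wrist",wcloud(d))]
os_=cut_out("olive0_center",p); print("w olives",[(round(q["score"],2),np.round(q["extent"]).tolist(), (np.nanmedian(Ws[0][1][q["pixels"]],0)*1000).round(0)) for q in os_])
for n in["scene","side"]:
    p=read_camera(n);cv2.imwrite(f"pics/{n}{sys.argv[1]}.png",p["frame"]);W=cloud(p);Ws.append((n,W))
    os_=cut_out("olive0_center",p); print(n,"olives",[(round(q["score"],2), (np.nanmedian(W[q["pixels"]],0)*1000).round(0)) for q in os_])
for n,W in Ws:
    W=W.reshape(-1,3);W=W[np.isfinite(W[:,0])]
    b=W[(W[:,2]>.066)&(W[:,2]<.074)]; r=np.hypot(b[:,0]-.465,b[:,1]+.226);b=b[(r<.088)&(r>.07)]
    if len(b)<10: print(n,len(b));continue
    f=least_squares(lambda q:np.hypot(b[:,0]-q[0],b[:,1]-q[1])-.0805,[.465,-.226],loss="soft_l1",f_scale=.002).x; print(n,"bowl",len(b),np.round(f,4))
E
python3 bowl.py 4; python3 st.py
```

```text
8.48 [ 465.4 -224.7  279.4] jaw -26.57 tilt [-0.0001  0.    ] [ 0.48  1.01 -1.49] 19.6
w olives [(0.62, [338.0, 150.0, 12.0, 16.0], array([ 495., -223.,   21.]))]
scene olives []
side olives []
wrist bowl 1321 [ 0.4642 -0.2268]
scene bowl 279 [ 0.4671 -0.2251]
side bowl 176 [ 0.4635 -0.2267]
8.78 [ 464.9 -225.3  279.5] jaw -26.64 tilt [-0.0001 -0.0001] [-0.08  1.17  0.11] 20.0
```

View pics/w4.png

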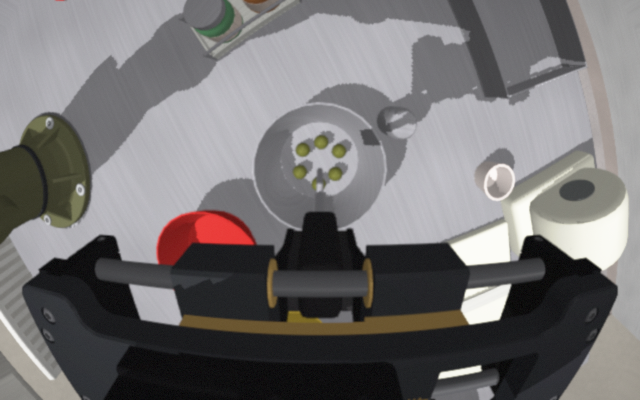

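The wrist view shows the gray bowl centred near (320,165), with the six olives in a ring round about (320,163). The shaker is at (397,122). I'll fit the olive centres by colour before lowering.

Run:
```python
from h import *
d=np.load("w4.npz");W=wcloud(d);hsv=cv2.cvtColor(d["f"],cv2.COLOR_BGR2HSV)
m=((hsv[...,1]>90)&(hsv[...,0]>20)&(hsv[...,0]<45)).astype(np.uint8)
m[:100]=0;m[230:]=0;m[:,:260]=0;m[:,385:]=0
n,l,s,c=cv2.connectedComponentsWithStats(m)
cam=d["rot"]@d["T"][:3,3]+d["pos"]
for i in range(1,n):
    if s[i,4]<8: continue
    w=np.nanmedian(W[l==i],0); q=w+(w-cam)/np.linalg.norm(w-cam)*.007
    v=(q-[.4645,-.2265,.015])*1000; print(c[i].round(0),s[i,4],v.round(0),np.hypot(*v[:2]).round(1),np.degrees(np.arctan2(v[1],v[0])).round(0))
```

```text
[321. 142.] 119 [14. 24.  1.] 28.0 59.0
[302. 149.] 118 [-12.  25.   1.] 28.2 116.0
[339. 151.] 118 [30.  2.  1.] 30.5 4.0
[299. 172.] 120 [-30.  -0.   1.] 30.4 -180.0
[335. 173.] 120 [ 12. -24.   1.] 27.0 -64.0
[314. 184.] 26 [-20. -25.   1.] 32.1 -129.0
```

servo_tool:
  rows: [0,-1,-8,0,1,0,-1,-22,0,1,0,-1,-38,0,1,0,-1,-54,0,1,0,-1,-68,0,1,0,-1,-80,0,1,0,-1,-90,0,1,0,-1,-98,0,1,0,-1,-104,0,1,0,-1,-106,0,1]

```text
time_s: 9.62
tool_pos: [0.4644, -0.2265, 0.1727]
tool_rot: [-156.0, 89.9, 177.3]
force: [0.5, -0.6, -0.9]
grip_width: 0.0198
```

```bash
python3 bowl.py 5; python3 st.py
```

```text
w olives [(0.79, [342.0, 166.0, 18.0, 20.0], array([ 495., -223.,   22.]))]
scene olives []
side olives []
wrist bowl 1983 [ 0.4639 -0.2275]
scene bowl 278 [ 0.467  -0.2254]
side bowl 196 [ 0.4635 -0.2271]
9.92 [ 465.2 -226.8  174.2] jaw -26.67 tilt [ 0.0013 -0.0003] [ 0.    0.18 -1.38] 19.1
```

View pics/w5.png

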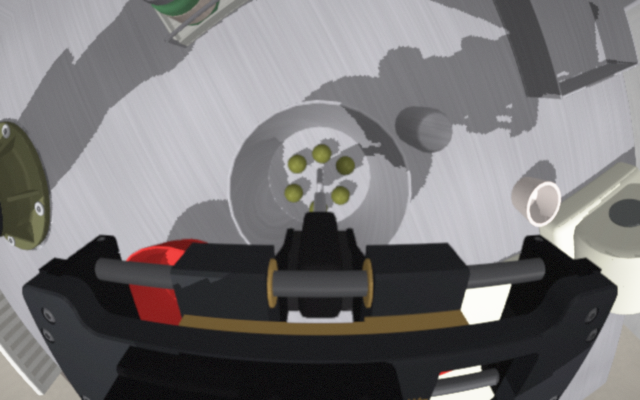

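servo_tool:
  rows: [0.4,-2.7,0,0,1,1.7,-5.1,0,0,1,3.7,-7.2,0,0,1,6.3,-8.7,0,0,1,9.5,-9.5,0,0,1,13.1,-9.5,0,0,1,16.8,-8.6,0,0,1,20.5,-6.7,0,0,1,24,-3.8,0,0,1,27,0,0,0,1]

```text
time_s: 10.75
tool_pos: [0.4922, -0.2263, 0.1735]
tool_rot: [-92.4, 90.0, -119.1]
force: [0.2, -0.7, -0.9]
grip_width: 0.0194
```

servo_tool:
  rows: [-0.3,4.2,0,0,1,-1.3,8.3,0,0,1,-2.9,12.3,0,0,1,-5.2,15.9,0,0,1,-7.9,19.1,0,0,1,-11.1,21.8,0,0,1,-14.7,24.1,0,0,1,-18.7,25.7,0,0,1,-22.8,26.7,0,0,1,-27,27,0,0,1]

```text
time_s: 11.58
tool_pos: [0.4642, -0.1995, 0.1736]
tool_rot: [50.8, 90.0, 24.2]
force: [0.3, 0.1, -1.1]
grip_width: 0.0196
```

```bash
python3 st.py
python3 - <<'E'
from h import *
d,p=shoot();cv2.imwrite("pics/w6.png",p["frame"])
E
```

```text
11.58 [ 464.2 -199.5  173.6] jaw -26.67 tilt [0.0001 0.0001] [ 0.28  0.08 -1.09] 19.6
```

View pics/w6.png

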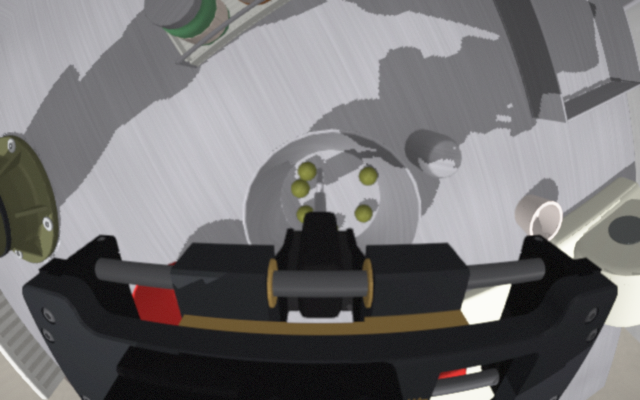

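The blade is moving among the olives. Five show at (300–370, 170–215) with the sixth hidden behind the handle, and forces are small. Continuing the circles.

servo_tool:
  rows: [-4.2,-0.3,0,0,1,-8.3,-1.3,0,0,1,-12.3,-2.9,0,0,1,-15.9,-5.2,0,0,1,-19.1,-7.9,0,0,1,-21.8,-11.1,0,0,1,-24.1,-14.7,0,0,1,-25.7,-18.7,0,0,1,-26.7,-22.8,0,0,1,-27,-27,0,0,1]

```text
time_s: 12.47
tool_pos: [0.4376, -0.2272, 0.1736]
tool_rot: [-15.6, 90.0, -42.3]
force: [0.1, 0.6, -1.9]
grip_width: 0.0196
```

servo_tool:
  rows: [0.3,-4.2,0,0,1,1.3,-8.3,0,0,1,2.9,-12.3,0,0,1,5.2,-15.9,0,0,1,7.9,-19.1,0,0,1,11.1,-21.8,0,0,1,14.7,-24.1,0,0,1,18.7,-25.7,0,0,1,22.8,-26.7,0,0,1,27,-27,0,0,1]

```text
time_s: 13.3
tool_pos: [0.4651, -0.2537, 0.1735]
tool_rot: [-109.1, 90.0, -135.7]
force: [-0.1, -0.0, -0.9]
grip_width: 0.0199
```

servo_tool:
  rows: [4.2,0.3,0,0,1,8.3,1.3,0,0,1,12.3,2.9,0,0,1,15.9,5.2,0,0,1,19.1,7.9,0,0,1,21.8,11.1,0,0,1,24.1,14.7,0,0,1,25.7,18.7,0,0,1,26.7,22.8,0,0,1,27,27,0,0,1]

```text
time_s: 14.13
tool_pos: [0.4919, -0.2261, 0.1736]
tool_rot: [11.3, 90.0, -15.3]
force: [0.6, 0.0, -1.2]
grip_width: 0.02
```

```bash
python3 st.py
python3 - <<'E'
from h import *
d,p=shoot();cv2.imwrite("pics/w7.png",p["frame"])
E
```

```text
14.13 [ 491.9 -226.1  173.6] jaw -26.66 tilt [ 0.0001 -0.    ] [ 0.57  0.03 -1.17] 20.0
```

View pics/w7.png

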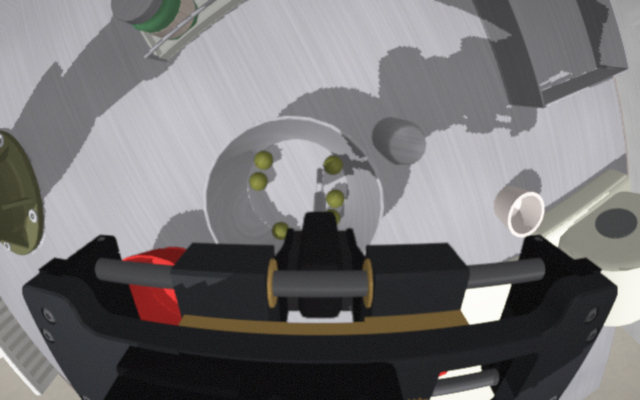

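One full circle is done, with all the olives inside (five visible, the sixth behind the handle at (337,215)). Three more to go.

servo_tool:
  rows: [-0.3,4.2,0,0,1,-1.3,8.3,0,0,1,-2.9,12.3,0,0,1,-5.2,15.9,0,0,1,-7.9,19.1,0,0,1,-11.1,21.8,0,0,1,-14.7,24.1,0,0,1,-18.7,25.7,0,0,1,-22.8,26.7,0,0,1,-27,27,0,0,1]

```text
time_s: 15.02
tool_pos: [0.4643, -0.1995, 0.1736]
tool_rot: [43.8, 90.0, 17.1]
force: [-0.0, -0.5, -0.8]
grip_width: 0.02
```

servo_tool:
  rows: [-4.2,-0.3,0,0,1,-8.3,-1.3,0,0,1,-12.3,-2.9,0,0,1,-15.9,-5.2,0,0,1,-19.1,-7.9,0,0,1,-21.8,-11.1,0,0,1,-24.1,-14.7,0,0,1,-25.7,-18.7,0,0,1,-26.7,-22.8,0,0,1,-27,-27,0,0,1]

```text
time_s: 15.85
tool_pos: [0.4376, -0.2272, 0.1736]
tool_rot: [-18.7, 90.0, -45.3]
force: [0.3, -0.6, -1.1]
grip_width: 0.02
```

servo_tool:
  rows: [0.3,-4.2,0,0,1,1.3,-8.3,0,0,1,2.9,-12.3,0,0,1,5.2,-15.9,0,0,1,7.9,-19.1,0,0,1,11.1,-21.8,0,0,1,14.7,-24.1,0,0,1,18.7,-25.7,0,0,1,22.8,-26.7,0,0,1,27,-27,0,0,1]

```text
time_s: 16.68
tool_pos: [0.465, -0.2539, 0.1734]
tool_rot: [-113.3, 90.0, -140.0]
force: [0.6, 0.5, -0.8]
grip_width: 0.0198
```

servo_tool:
  rows: [4.2,0.3,0,0,1,8.3,1.3,0,0,1,12.3,2.9,0,0,1,15.9,5.2,0,0,1,19.1,7.9,0,0,1,21.8,11.1,0,0,1,24.1,14.7,0,0,1,25.7,18.7,0,0,1,26.7,22.8,0,0,1,27,27,0,0,1]

```text
time_s: 17.52
tool_pos: [0.4918, -0.2261, 0.1736]
tool_rot: [28.4, 90.0, 1.7]
force: [0.1, 0.5, -1.2]
grip_width: 0.0197
```

servo_tool:
  rows: [-0.3,4.2,0,0,1,-1.3,8.3,0,0,1,-2.9,12.3,0,0,1,-5.2,15.9,0,0,1,-7.9,19.1,0,0,1,-11.1,21.8,0,0,1,-14.7,24.1,0,0,1,-18.7,25.7,0,0,1,-22.8,26.7,0,0,1,-27,27,0,0,1]

```text
time_s: 18.35
tool_pos: [0.4642, -0.1995, 0.1736]
tool_rot: [44.3, 90.0, 17.6]
force: [0.3, -0.7, -0.3]
grip_width: 0.0199
```

servo_tool:
  rows: [-4.2,-0.3,0,0,1,-8.3,-1.3,0,0,1,-12.3,-2.9,0,0,1,-15.9,-5.2,0,0,1,-19.1,-7.9,0,0,1,-21.8,-11.1,0,0,1,-24.1,-14.7,0,0,1,-25.7,-18.7,0,0,1,-26.7,-22.8,0,0,1,-27,-27,0,0,1]

```text
time_s: 19.18
tool_pos: [0.4376, -0.2272, 0.1736]
tool_rot: [-25.3, 90.0, -52.0]
force: [-0.0, 0.2, -1.2]
grip_width: 0.0199
```

servo_tool:
  rows: [0.3,-4.2,0,0,1,1.3,-8.3,0,0,1,2.9,-12.3,0,0,1,5.2,-15.9,0,0,1,7.9,-19.1,0,0,1,11.1,-21.8,0,0,1,14.7,-24.1,0,0,1,18.7,-25.7,0,0,1,22.8,-26.7,0,0,1,27,-27,0,0,1]

```text
time_s: 20.02
tool_pos: [0.4647, -0.2545, 0.1734]
tool_rot: [-98.3, 89.9, -125.0]
force: [-0.4, -0.2, -1.4]
grip_width: 0.0201
```

servo_tool:
  rows: [4.2,0.3,0,0,1,8.3,1.3,0,0,1,12.3,2.9,0,0,1,15.9,5.2,0,0,1,19.1,7.9,0,0,1,21.8,11.1,0,0,1,24.1,14.7,0,0,1,25.7,18.7,0,0,1,26.7,22.8,0,0,1,27,27,0,0,1]

```text
time_s: 20.85
tool_pos: [0.4919, -0.2261, 0.1736]
tool_rot: [-25.8, 90.0, -52.4]
force: [-0.2, -0.4, -1.6]
grip_width: 0.02
```

```bash
python3 st.py
python3 - <<'E'
from h import *
d,p=shoot();cv2.imwrite("pics/w8.png",p["frame"])
E
```

```text
20.85 [ 491.9 -226.1  173.6] jaw -26.66 tilt [ 0.     -0.0001] [-0.16 -0.4  -1.62] 20.0
```

View pics/w8.png

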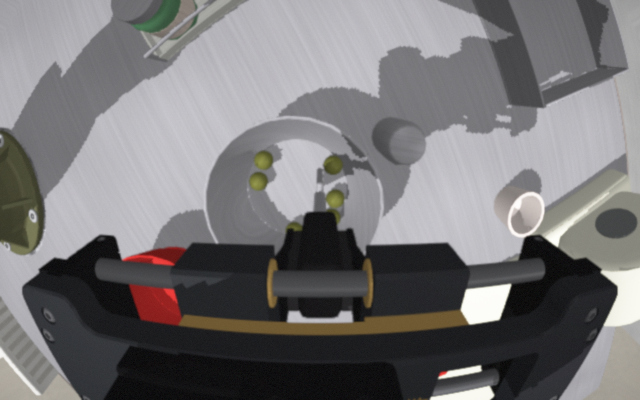

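servo_tool:
  rows: [-0.3,4.2,0,0,1,-1.3,8.3,0,0,1,-2.9,12.3,0,0,1,-5.2,15.9,0,0,1,-7.9,19.1,0,0,1,-11.1,21.8,0,0,1,-14.7,24.1,0,0,1,-18.7,25.7,0,0,1,-22.8,26.7,0,0,1,-27,27,0,0,1]

```text
time_s: 21.73
tool_pos: [0.4642, -0.1996, 0.1736]
tool_rot: [53.7, 90.0, 27.1]
force: [-0.3, -0.5, -0.8]
grip_width: 0.0198
```

Run:
```python
from h import *
d,p=shoot();cv2.imwrite("pics/w9.png",p["frame"][100:260,180:460])
```

```text
(no output)
```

View pics/w9.png

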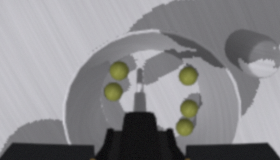

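Olives now sit mostly along the wall, and only some are still being pushed. I'll add another circle with the blade turned about 90°, so that it sweeps the others too.

servo_tool:
  rows: [-4.2,-0.3,0,6,1,-8.3,-1.3,0,12,1,-12.3,-2.9,0,18,1,-15.9,-5.2,0,24,1,-19.1,-7.9,0,30,1,-21.8,-11.1,0,36,1,-24.1,-14.7,0,42,1,-25.7,-18.7,0,48,1,-26.7,-22.8,0,54,1,-27,-27,0,60,1]

```text
time_s: 22.62
tool_pos: [0.4375, -0.2271, 0.1737]
tool_rot: [-26.2, 90.0, 7.4]
force: [-0.1, -0.0, -1.5]
grip_width: 0.0196
```

servo_tool:
  rows: [0.3,-4.2,0,3,1,1.3,-8.3,0,6,1,2.9,-12.3,0,9,1,5.2,-15.9,0,12,1,7.9,-19.1,0,15,1,11.1,-21.8,0,18,1,14.7,-24.1,0,21,1,18.7,-25.7,0,24,1,22.8,-26.7,0,27,1,27,-27,0,30,1]

```text
time_s: 23.45
tool_pos: [0.4647, -0.2541, 0.1736]
tool_rot: [-116.0, 90.0, -52.6]
force: [0.1, -0.7, -1.7]
grip_width: 0.0198
```

servo_tool:
  rows: [4.2,0.3,0,0,1,8.3,1.3,0,0,1,12.3,2.9,0,0,1,15.9,5.2,0,0,1,19.1,7.9,0,0,1,21.8,11.1,0,0,1,24.1,14.7,0,0,1,25.7,18.7,0,0,1,26.7,22.8,0,0,1,27,27,0,0,1]

```text
time_s: 24.28
tool_pos: [0.4927, -0.2263, 0.1737]
tool_rot: [-78.0, 89.9, -14.6]
force: [0.4, -0.2, -1.3]
grip_width: 0.0202
```

servo_tool:
  rows: [-0.3,4.2,0,0,1,-1.3,8.3,0,0,1,-2.9,12.3,0,0,1,-5.2,15.9,0,0,1,-7.9,19.1,0,0,1,-11.1,21.8,0,0,1,-14.7,24.1,0,0,1,-18.7,25.7,0,0,1,-22.8,26.7,0,0,1,-27,27,0,0,1]

```text
time_s: 25.12
tool_pos: [0.4642, -0.1995, 0.1736]
tool_rot: [-11.4, 90.0, 51.9]
force: [-1.2, -0.4, -1.4]
grip_width: 0.0194
```

servo_tool:
  rows: [-4.2,-0.3,0,-4,1,-8.3,-1.3,0,-8,1,-12.3,-2.9,0,-12,1,-15.9,-5.2,0,-17,1,-19.1,-7.9,0,-22,1,-21.8,-11.1,0,-26,1,-24.1,-14.7,0,-31,1,-25.7,-18.7,0,-36,1,-26.7,-22.8,0,-40,1,-27,-27,0,-45,1]

```text
time_s: 25.95
tool_pos: [0.4372, -0.2271, 0.1736]
tool_rot: [9.8, 90.0, 27.9]
force: [0.3, -0.5, -1.2]
grip_width: 0.0196
```

servo_tool:
  rows: [0.3,-4.2,0,-5,1,1.3,-8.3,0,-9,1,2.9,-12.3,0,-14,1,5.2,-15.9,0,-18,1,7.9,-19.1,0,-23,1,11.1,-21.8,0,-27,1,14.7,-24.1,0,-32,1,18.7,-25.7,0,-36,1,22.8,-26.7,0,-41,1,27,-27,0,-45,1]

```text
time_s: 26.78
tool_pos: [0.4646, -0.2539, 0.1737]
tool_rot: [20.6, 90.0, -6.4]
force: [-0.0, -0.9, 0.6]
grip_width: 0.0198
```

```bash
python3 st.py
python3 - <<'E'
from h import *
d,p=shoot();cv2.imwrite("pics/w10.png",p["frame"])
E
```

```text
26.78 [ 464.6 -253.9  173.7] jaw -26.94 tilt [ 0.0003 -0.    ] [-0.04 -0.9   0.6 ] 19.8
```

View pics/w10.png

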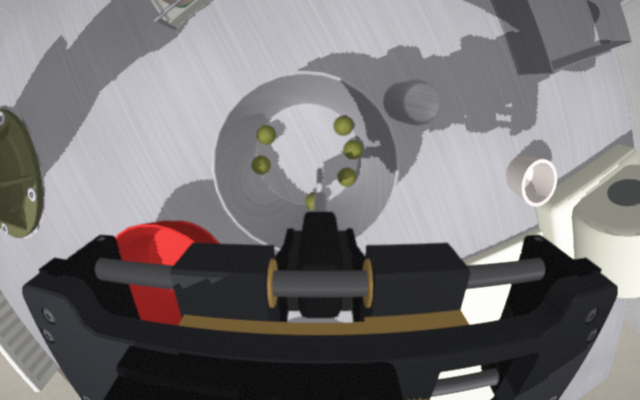

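All six olives are still in the bowl, rearranged, at (265,134), (261,165), (343,125), (353,148), (347,177) and (311,201). More than four circles are done. Next I recentre, lift, and carry it over the rack.

servo_tool:
  rows: [0,5,0,0,1,0,11,0,0,1,0,17,0,0,1,0,23,0,0,1,0,27,2,0,1,0,27,8,0,1,0,27,17,0,1,0,27,27,0,1,0,27,40,0,1,0,27,55,0,1]

```text
time_s: 27.67
tool_pos: [0.4646, -0.2272, 0.2299]
tool_rot: [-30.3, 90.0, -57.0]
force: [0.6, 0.4, -1.1]
grip_width: 0.0199
```

servo_tool:
  rows: [0,0,16,0,1,0,0,32,0,1,0,0,48,0,1,0,0,62,0,1,0,0,73,0,1,0,0,80,0,1,0,0,84,0,1,0,0,85,0,1,0,0,85,0,1]

```text
time_s: 28.42
tool_pos: [0.4646, -0.2266, 0.3134]
tool_rot: [-147.0, 90.0, -173.6]
force: [0.1, 0.3, -1.3]
grip_width: 0.0201
```

```bash
python3 st.py
python3 - <<'E'
from h import *
d,p=shoot();cv2.imwrite("pics/w11.png",p["frame"])
E
```

```text
28.42 [ 464.6 -226.6  313.4] jaw -26.67 tilt [-0.0003 -0.    ] [ 0.06  0.34 -1.34] 20.1
```

View pics/w11.png

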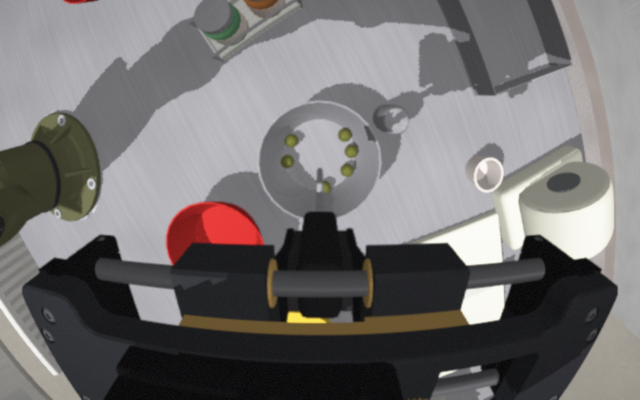

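servo_tool:
  rows: [0,6,0,0,1,1,18,0,0,1,3,36,0,0,1,4,58,0,0,1,6,82,0,0,1,8,106,0,-1,1,10,130,0,-1,1,12,154,0,-2,1,13,178,0,-2,1,15,202,0,-2.5,1]

```text
time_s: 29.3
tool_pos: [0.4791, -0.023, 0.313]
tool_rot: [-146.0, 89.9, -175.1]
force: [-0.1, 0.5, -1.1]
grip_width: 0.0199
```

servo_tool:
  rows: [2,24,0,0,1,4,48,0,-0.5,1,6,72,0,-1,1,8,96,0,-1.5,1,9,120,0,-2,1,11,144,0,-2.3,1,13,168,0,-2.3,1,14,190,0,-2.3,1,16,208,0,-2.3,1,17,222,0,-2.3,1]

```text
time_s: 30.13
tool_pos: [0.4959, 0.1997, 0.3126]
tool_rot: [-131.8, 89.9, -163.2]
force: [-1.0, 0.2, -1.3]
grip_width: 0.0198
```

servo_tool:
  rows: [1,11,0,0,1,2,18,0,0,1,2,23,0,0,1,2,24,0,0,1,2,24,0,0,1,2,24,0,0,1]

```text
time_s: 30.63
tool_pos: [0.499, 0.2203, 0.3137]
tool_rot: [-29.3, 90.0, -60.9]
force: [-0.2, 0.4, -1.1]
grip_width: 0.0196
```

```bash
python3 st.py
cat > tray.py <<'E'
from h import *
import sys
d,p=shoot();cv2.imwrite(f"pics/w{sys.argv[1]}.png",p["frame"]);Ws=[("wrist",wcloud(d))]
for n in["scene","side"]:
    p=read_camera(n);cv2.imwrite(f"pics/{n}{sys.argv[1]}.png",p["frame"]);Ws.append((n,cloud(p)))
c0=np.array(d["pos"])
for n,W in Ws:
    W=W.reshape(-1,3);W=W[np.isfinite(W[:,0])]
    for a,b in((.013,.026),(.006,.026)):
        s=W[(W[:,0]>.41)&(W[:,0]<.59)&(W[:,1]>.12)&(W[:,1]<.32)&(W[:,2]>a)&(W[:,2]<b)]
        r=cv2.minAreaRect(s[:,:2].astype(np.float32)*1000); print(n,"tray",len(s),np.round(r[0],1),np.round(r[1],1),round(r[2],1))
    k=(np.hypot(W[:,0]-c0[0],W[:,1]-c0[1])<.03)
    for lo,hi in((-.165,-.15),(-.15,-.103),(-.098,-.033)):
        s=W[k&(W[:,2]>c0[2]+lo)&(W[:,2]<c0[2]+hi)&(W[:,2]>.03)]
        if len(s)>4:
            r=cv2.minAreaRect(s[:,:2].astype(np.float32)*1000);print("  paddle",lo,len(s),(np.median(s,0)*1000).round(1),np.round(r[0],1),np.round(r[1],1),round(r[2],1),"zmin",s[:,2].min().round(4))
E
python3 tray.py 12; python3 st.py
```

```text
30.63 [499.  220.3 313.7] jaw -31.56 tilt [ 0.0002 -0.0004] [-0.22  0.41 -1.15] 19.6
wrist tray 653 [498.4 221.9] [159.6  69.8] 59.0
wrist tray 799 [498.4 221.9] [159.6  69.8] 59.0
  paddle -0.165 9 [506.  230.9 160.7] [505.6 230.7] [1.1 6.1] 68.6 zmin 0.1569
  paddle -0.15 94 [506.1 230.7 192.1] [504.2 225.7] [11.9  9.6] 50.8 zmin 0.1658
  paddle -0.098 209 [502.2 224.  238.8] [501.1 222.8] [4.5 9.5] 63.4 zmin 0.2158
scene tray 471 [500.3 221.5] [160.5  73.1] 58.8
scene tray 834 [500.4 221.6] [160.5  74.4] 59.1
  paddle -0.165 46 [503.5 219.8 159. ] [503.1 219.9] [25.   4.4] 58.9 zmin 0.1541
  paddle -0.15 281 [503.9 219.9 187.2] [503.5 219.4] [25.8  7.3] 61.5 zmin 0.1639
  paddle -0.098 172 [505.  219.2 249.8] [505.1 219.6] [9.8 9.2] 75.0 zmin 0.2165
side tray 103 [498.2 222. ] [165.8  71. ] 59.3
side tray 172 [498.7 222.9] [168.3  71.3] 58.9
  paddle -0.165 6 [494.  213.4 159.2] [495.8 215.4] [12.2  5.3] 46.6 zmin 0.1547
  paddle -0.15 36 [495.3 212.3 185.7] [498.4 219.5] [31.3  7.9] 58.8 zmin 0.1646
  paddle -0.098 51 [498.  216.8 247.2] [498.7 218. ] [13.9  9.4] 71.6 zmin 0.2186
30.78 [498.9 220.5 313.8] jaw -31.54 tilt [ 0.0003 -0.0001] [ 0.21 -0.15 -1.26] 19.8
```

View pics/w12.png

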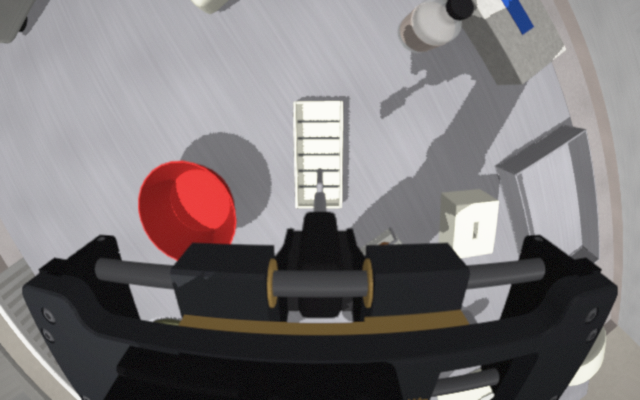

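View pics/scene12.png

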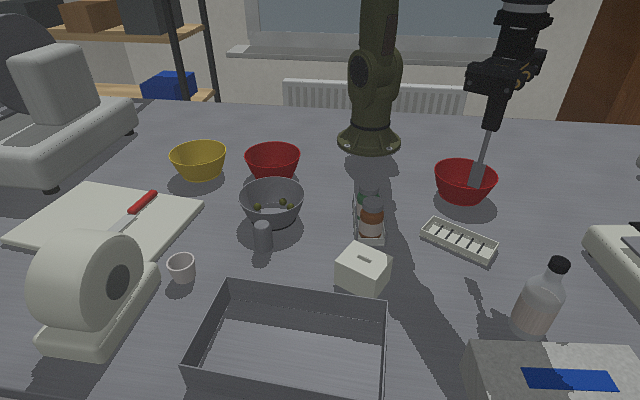

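servo_tool:
  rows: [0,1,-6,0.5,1,0,1,-18,0.5,1,0,1,-34,0.5,1,0,1,-50,0.5,1,0,1,-66,0.5,1,0,1,-82,0.5,1,0,1,-96,0.5,1,0,1,-106,0.5,1,0,1,-112,0.5,1,0,1,-114,0.5,1]

```text
time_s: 31.62
tool_pos: [0.498, 0.222, 0.198]
tool_rot: [-115.3, 89.9, -146.3]
force: [-0.8, 0.1, -1.0]
grip_width: 0.0198
```

servo_tool:
  rows: [0,0,0,0,1,0,0,0,0,1,0,0,0,0,1,0,0,0,0,1,0,0,0,0,1,0,0,0,0,1]

```text
time_s: 32.12
tool_pos: [0.4989, 0.2225, 0.2]
tool_rot: [56.3, 90.0, 25.3]
force: [0.1, 0.3, -0.7]
grip_width: 0.02
```

```bash
python3 st.py; python3 tray.py 13; python3 st.py
python3 - <<'E'
from h import *
f=cv2.imread("pics/scene13.png");cv2.imwrite("pics/c13.png",cv2.resize(f[120:300,220:530],None,fx=2.5,fy=2.5,interpolation=2))
print(get_obs()["joint_velocities"].round(2))
E
```

```text
32.12 [498.9 222.5 200. ] jaw -30.97 tilt [0.0006 0.0003] [ 0.06  0.26 -0.67] 20.0
wrist tray 860 [502.3 228.5] [143.1  71.2] 58.7
wrist tray 1021 [502.3 228.5] [143.1  71.2] 58.7
  paddle -0.165 9 [505.9 233.3  46.8] [505.5 233.1] [1.2 6.1] 69.9 zmin 0.042
  paddle -0.15 92 [505.9 233.1  78.4] [504.  227.9] [12.5  9.6] 51.7 zmin 0.052
  paddle -0.098 209 [502.1 226.2 125. ] [501.2 225.2] [4.5 9.5] 63.1 zmin 0.1027
scene tray 446 [500.6 221.5] [160.5  74.7] 58.5
scene tray 809 [500.7 221.6] [160.5  74.7] 58.5
  paddle -0.165 39 [503.5 222.   45.6] [503.6 221.7] [25.2  5.7] 60.7 zmin 0.0402
  paddle -0.15 221 [504.2 222.1  74.7] [503.2 221.8] [26.2  7.5] 64.1 zmin 0.0505
  paddle -0.098 130 [504.7 221.5 135.7] [504.  221.8] [9.8 8.1] 71.2 zmin 0.1021
side tray 95 [497.6 220.4] [165.7  70.2] 59.5
side tray 166 [497.6 220.3] [167.6  70.5] 59.0
  paddle -0.165 9 [495.9 215.9  45.5] [500.  221.1] [26.2  5.2] 49.2 zmin 0.0403
  paddle -0.15 27 [495.7 213.6  72.1] [497.4 218.8] [28.2  6.2] 57.3 zmin 0.0543
  paddle -0.098 46 [497.8 219.5 131.9] [498.1 220.2] [9.3 9.5] 56.2 zmin 0.1023
32.27 [498.8 222.4 199.7] jaw -30.97 tilt [0.0002 0.    ] [ 0.27 -0.39 -1.17] 19.8
[ 0.07  0.07  0.05  0.1   0.16 -0.04  0.01]
```

View pics/c13.png

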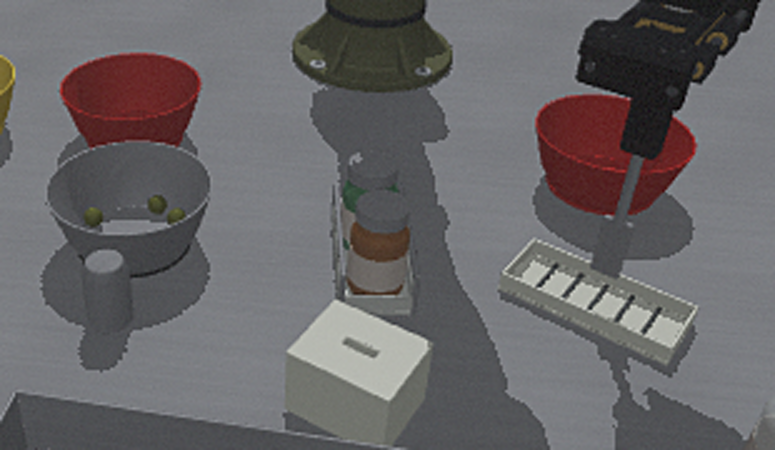

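View pics/w13.png

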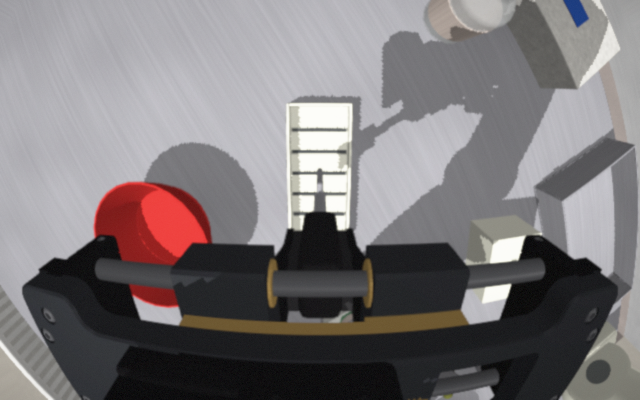

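The paddle hangs over the tray's centre with its lower edge at z ≈ 0.040, and the jars and shaker stand where they were. Handing in.

```bash
python3 -c "
from cell import *
print(sign_off())"; python3 st.py
```

```text
the job is handed in; nothing more can be done
None
the job is handed in; nothing more can be done
```

I handed the job in at about 32 s. The paddle was drawn from its stand, the olives were stirred, and the paddle was carried over the jars to the tray, where it is still held upright.

- **Stirring:** The blade made over four circles at about 27 mm radius, with its lower edge about 8 to 9 mm above the bowl floor. In the early circles only some olives kept moving, so I added another with the blade turned 90°. All six olives were visible in the bowl afterwards, and measured forces stayed under about 2 N.
- **Carry:** The lower edge crossed the rack at about 0.154 m, with the jar tops at 0.098 m.
- **Final pose:** The lower edge is at z ≈ 0.040 m, about 2 cm above the rim. It is about 1 mm off the tray's centre, with the blade's width within about 1° of the tray's length. The tool was upright and still.
- **Jars and shaker:** They looked unmoved in the last pictures.
- **Disagreements:** The cameras differed by 2 to 3 mm on the tray's centre. The last wrist fit was further off because the gripper hid part of the tray, so I did not use it.

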